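# Set the length gauge and hold the board for sawing

## Task

Set up a saw cut: pick the red gauge rod out of the black basket, lay it roughly centred in the two V notches of the grey gauge rest and let go of it, before moving the board. Then slide the board along the sawing stand, lying flat and without lifting it off, until its free front end is in line with the rod, with the board straight on the stand and not skewed. It will then stick out so far that it would tip off, so finish while still holding it down flat by its tail, ready to saw, touching only the stand and the gripper; leave everything else where it is.

Things in the scene. Friction and masses are not known exactly. Their poses are not given: they have to be found in the camera images.
- rod: red plastic gauge rod, round, 16 mm diameter, 130 mm long, 40 g, lying loose on the basket's inner floor near its middle. Origin: its centre, on its axis; x runs along the rod.
- basket: black open basket fixed to the table, outside 240 (x) x 200 (y) x 50 mm tall, walls and floor 4 mm thick. Origin: centre of its underside. Four other small pieces lie near its corners.
- rest: grey fixed gauge rest past the stand's +y edge, beside the board's path: base 110 (x) x 60 x 8 mm, two steel V forks 12 mm thick centred at x = -40 and +40 mm (68 mm free between for fingers). 90 degree V's open upward: lowest point 70, arm tips 90 mm above the table, mouth 40 mm wide in y. Origin: centre of underside, z up. The rod is to lie along its x; x, y parallel to the stand's.
- mark (a point): point on the rest's centre, 81.3 mm above its underside: where the centre of the rod is when it lies in the V's (rod axis along the rest's x). Axes as the rest's. The line through it along x is the mark that the board's front end must come level with.
- stand: low wooden sawing stand fixed to the table, top 180 (x) x 280 (y) mm, flat, 60 mm above the table. Origin: centre of its underside; z up. The board slides along +y, out over its outer edge at y = +140 mm (dark strip).
- board: white laminated board loose on the stand, 80 (x) x 300 (y) x 18 mm, 0.3 to 0.6 kg, slightly skewed, front end to +y. Grip: dark cleat across the tail, 80 x 22 (y) mm, 30 mm tall above the board's top, centred at y = -139 mm; fingers close along y. Origin: centre of underside, z up. Centre of mass 15 mm behind it: tips when over 165 mm sticks out; the mark asks for 190 to 215.
- board_end (a point): middle of the board's free front end, on its top edge (150 mm ahead of the board's origin, 18 mm up). Axes as the board's.
- offcut: medium-brown wooden block 34 x 30 x 26 tall mm, loose near a corner of the basket; leave it. Origin: centre of its underside.
- glue_jar: small jar with blue cap, 32 across, 45 tall mm, loose near a corner of the basket; leave it. Origin: centre of its underside.
- dowel_end: pale upright wooden dowel end, 28 across, 36 tall mm, loose near a corner of the basket; leave it. Origin: centre of its underside.
- yellow_strip: yellow plastic block 40 x 20 x 20 tall mm, loose near a corner of the basket; leave it. Origin: centre of its underside.
- spray: white bottle with red cap, 190 tall, 68 across mm, standing loose on the table; leave it. Origin: centre of its underside.
- white_bottle: white bottle with white cap and paper label, 170 tall, 72 across mm, standing loose on the table; leave it. Origin: centre of its underside.
- tub: grey open plastic tub, 84 across, 50 tall mm, standing loose on the table; leave it. Origin: centre of its underside.
- mug: white mug with handle, 76 across, 85 tall mm, standing loose on the table; leave it. Origin: centre of its underside.
Mind the look-alikes: they are no part of the job. There is more than one size of the glue_jar; the job needs the smallest. Leave any yellow look-alike of the mug alone.

How it is judged:
On the way:
1. the rod lies in both V notches, let go, before the board has been slid (z of rod in the frame of rest between 0.0753 and 0.0873 m and y of rod in the frame of rest between -0.006 and 0.006 m and x of rod in the frame of rest between -0.025 and 0.025 m and angle between the x axis of rod and the x axis of rest, either way round below 0.1 rad and contact force between the fingers and rod below 0.1 N and distance of board_end from where it was at the start of the episode below 0.05 m), for 0.2 s.
At the end, for the whole second after the job is handed in: Rod released in both V's (within 6 mm, 25 mm along x, 0.1 rad). Board end within 8 mm of the mark line; board within 0.07 rad of straight and 30 mm of the stand's middle, flat on the stand (6 mm, 0.05 rad), still, held by the fingers (over 1 N), touching no other object (z of rod in the frame of rest between 0.0753 and 0.0873 m and y of rod in the frame of rest between -0.006 and 0.006 m and x of rod in the frame of rest between -0.025 and 0.025 m and angle between the x axis of rod and the x axis of rest, either way round below 0.1 rad and contact force between each of the fingers, board and rod below 0.1 N and y of board_end in the frame of mark between -0.008 and 0.008 m and angle between the y axis of board and the y axis of stand, either way round below 0.07 rad and x of board in the frame of stand between -0.03 and 0.03 m and z of board in the frame of stand between 0.054 and 0.066 m and angle between board's own z axis and vertical below 0.05 rad and contact force between the fingers and board above 1 N and linear speed of board below 0.02 m/s and contact force between board and stand above 0.2 N and contact force between board and rest below 0.1 N and contact force between board and basket below 0.1 N and contact force between board and offcut below 0.1 N and contact force between board and glue_jar below 0.1 N and contact force between board and dowel_end below 0.1 N and contact force between board and yellow_strip below 0.1 N and contact force between board and spray below 0.1 N and contact force between board and white_bottle below 0.1 N and contact force between board and tub below 0.1 N and contact force between board and mug below 0.1 N); the arm keeps its last pose, push and grip.
It fails at once if the board is lifted more than 25 mm off the stand or falls (z of board in the frame of stand above 0.085 m or z of board in the frame of stand below 0.03 m).
It fails at once if the board tips by more than 0.25 rad (angle between board's own z axis and vertical above 0.25 rad).
It fails at once if a bystander on the table is pushed more than 30 mm or tipped (distance of any of spray, white_bottle, tub, mug from where it was at the start of the episode above 0.03 m or angle between any of spray, white_bottle, tub, mug's own z axis and vertical above 0.4 rad).
It fails at once if another piece in the basket is taken out or pushed more than 50 mm (distance of any of offcut, glue_jar, dowel_end, yellow_strip from where it was at the start of the episode above 0.05 m).
It also fails if it takes over 45 s, if anything falls off the work surface, if the arm or the gripper's body presses on something with over 40 N, if the wrist force passes 120 N, or if a joint passes its speed limit or range.

## Robot

A 6-joint arm with a two-finger parallel gripper is mounted at the origin on the work surface. World frame = base frame: x ahead of the robot, y to its left, z up, the work surface at z = 0. Lengths are in m, angles in rad, forces in N, time in s.
With the tool pointing down it reaches from about 0.275 to 1 m from the base axis. Payload 8.4 kg.
Tool frame: the origin (TCP) lies between the finger pads; the fingertips stand 19 mm ahead of it and the grasp point (between the pads) is the TCP (env.finger_overhang is the distance from the TCP to the fingertips, in m); z points along the fingers, y is the line along which they close (so a half turn about z gives the same grasp; the last joint's range is limited). The gripper opens to 85 mm and grips with 20 to 120 N. Pads are 22 mm wide; open, the fingers measure 114 mm over their backs; the gripper's body (76 mm by 85 mm) begins 54 mm behind the grasp point. The pads swing forward as they close: fully open they stand 13 mm farther back than shut.
Start: joints at [-0.002, 0.353, 1.633, -0, 1.155, -0.002], TCP at [0.625, -0, 0.25] pointing down, gripper open.
Joint ranges: [-2.63, 2.63], [-0.92, 2.1], [0.06, 2.66], [-1.3, 4.44], [0, 2.69], [-3.02, 3.02]. Speed limits (rad/s): [2.22, 2.22, 2.79, 3.14, 3.14, 3.14].

## Interface

Orientations are given as a unit quaternion [x, y, z, w].
In Python, from cell import env gives the robot as it stands.
- The arm moves only by the shell command python3 -m jog 'ROWS'. ROWS is JSON, a list of rows, each an object of numbers: "dx", "dy", "dz": the shift along the tool's x, y, z in m; "yaw": the turn about the tool's z in rad; "grip": the opening, from 0 (shut) to 1 (fully open). In form: [{"dx": .., "dy": .., "dz": .., "yaw": .., "grip": ..}, ...]. A call has 1 to 8 rows; each row is the pose to reach, as a shift and turn from the pose commanded when the call began, along the tool's axes at that moment; what a row does not reach only later rows make up. A row lasts 1/8 s, in which the tool goes at most 62.5 mm and 10.7 degrees, less where a joint would pass 70% of its speed; a pose out of reach is approached as far as the arm can. A call with a gripper value outside its range is refused whole. The fingers move at their own pace and stop on an object; the grip force is fixed at half the most. Time passes only in rows, so rows that repeat a pose let the fingers close. It gives the time, the measured TCP pose, the force, the opening and the grip force at its end, in the units of the state.
- env.state(): the state, without advancing time (a new reading comes with each control period).
- env.camera(name): name is "scene" or "side" or "wrist"; returns a dict with "image" (420x560x3 uint8, blue, green, red), "fx", "fy", "cx", "cy" (pixels), "dist_coeffs" ([k1, k2, p1, p2, k3] as OpenCV has them; the pictures are not rectified), "extrinsics" (4x4, takes a point from world to camera coordinates); the wrist camera has in their place "tool_from_camera" (4x4, takes a point from camera to tool coordinates, whose origin is the TCP and whose axes are the flange's). Camera axes: x right, y down, z forward; pixel columns grow to the right and rows downward; lengths in m; the calibration is good to about 2 mm. A picture is of the moment at which its call begins: read the wrist's pose just before it. There is no depth.
- env.close_job(): hands the job in; it is judged then, once.
The state is a dict: "time_s": time; "joint_pos": joint angles; "dq": joint speeds; "tau": joint torques, N m; "ee_pos": TCP position; "eef_rot": TCP orientation; "force": force on the tool from outside, world axes, zero at the start; "wrist_torque": the same for the moment, N m; "finger_gap": finger opening in m; "gripper_force": force on a finger pad.
Only numpy, scipy, OpenCV 4.12 (cv2) and the standard library are available. Lean on these libraries where they do the work, as an engineer would, in place of code of your own. Each camera call takes 0.05 s, during which the arm holds its last target. There are 200 camera calls.

## Working session

There is one attempt and no reset: what is moved stays moved. The work goes in short steps, Python scripts to look and compute and a shell command to move; the robot and the scene stay as the last step left them, time stands still between calls to the robot, and variables do not carry over. Pictures are saved under pics/ and viewed, at most 10 in all, crops included, and the job is handed in when it is done.

```bash
ls; mkdir -p pics; cat > h.py <<'E'
import numpy as np, cv2, pickle
from cell import env
from scipy.spatial.transform import Rotation as R
def shot(name,fn=None):
    s=env.state(); c=env.camera(name)
    if name=="wrist":
        T=np.eye(4); T[:3,:3]=R.from_quat(s["eef_rot"]).as_matrix(); T[:3,3]=s["ee_pos"]
        c["M"]=T@np.array(c["tool_from_camera"])
    else: c["M"]=np.linalg.inv(np.array(c["extrinsics"]))
    c["K"]=np.array([[c["fx"],0,c["cx"]],[0,c["fy"],c["cy"]],[0,0,1.]]); c["d"]=np.array(c["dist_coeffs"],float)
    if fn: cv2.imwrite("pics/"+fn+".png",c["image"]); pickle.dump(c,open("pics/"+fn+".pkl","wb"))
    return c
def load(fn): return pickle.load(open("pics/"+fn+".pkl","rb"))
def onplane(c,px,z):
    p=cv2.undistortPoints(np.array(px,float).reshape(-1,1,2),c["K"],c["d"]).reshape(-1,2)
    r=np.c_[p,np.ones(len(p))]@c["M"][:3,:3].T; o=c["M"][:3,3]
    return o+r*((z-o[2])/r[:,2:3])
def proj(c,P):
    W=np.linalg.inv(c["M"]); 
    return cv2.projectPoints(np.array(P,float).reshape(-1,1,3),cv2.Rodrigues(W[:3,:3])[0],W[:3,3],c["K"],c["d"])[0].reshape(-1,2)
E
python3 - <<'E'
from h import *
a=shot("scene","sc0");b=shot("side","si0");w=shot("wrist","w0")
for c in(a,b,w): print(c["M"].round(3).tolist(),c["fx"])
print(env.state())
E
```

```text
pics
[[-0.506, 0.707, -0.494, 1.186], [0.862, 0.405, -0.304, 0.366], [-0.015, -0.58, -0.815, 1.156], [0.0, 0.0, 0.0, 1.0]] 467.6455259367168
[[-0.819, -0.421, 0.389, 0.082], [-0.573, 0.594, -0.565, 0.648], [0.007, -0.685, -0.728, 0.96], [0.0, 0.0, 0.0, 1.0]] 404.6861040049433
[[1.0, -0.001, -0.0, 0.625], [-0.001, -0.951, -0.309, 0.078], [-0.0, 0.309, -0.951, 0.373], [0.0, 0.0, 0.0, 1.0]] 357.208076102119
{'time_s': 0.15, 'joint_pos': array([-2.42113431e-03,  3.53494641e-01,  1.63399260e+00,  6.99216045e-06,
        1.15521885e+00, -2.39667080e-03]), 'dq': array([ 0.00147085, -0.000328  ,  0.0001905 , -0.0002069 , -0.00023009,
        0.00089734]), 'tau': array([-7.39769093e-04, -6.05638933e+01, -3.42338884e+01, -2.29960733e-05,
        6.16452831e-03, -4.00942213e-05]), 'ee_pos': array([ 6.24632636e-01, -1.02473473e-05,  2.49718109e-01]), 'eef_rot': array([ 7.07116320e-01,  7.07097023e-01, -3.90443847e-04, -3.96862667e-04]), 'force': array([-0.44723592,  0.03796459,  0.80490026]), 'wrist_torque': array([ 0.02117497, -0.01864139,  0.01948272]), 'gripper_force': 0.0, 'finger_gap': 0.0851044217538317}
```

View pics/sc0.png

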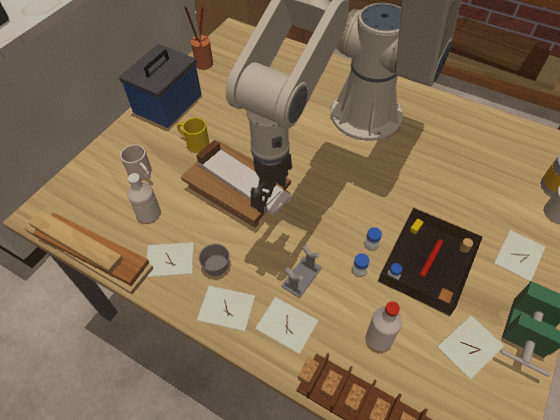

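View pics/si0.png

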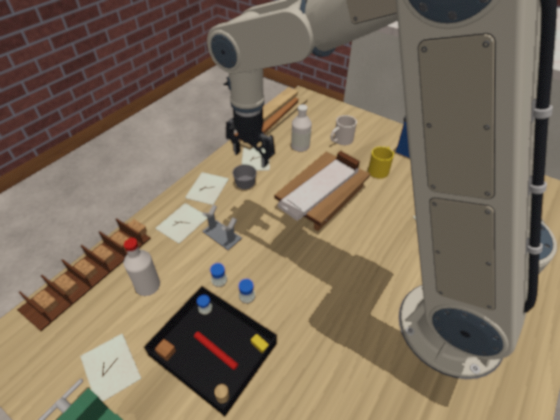

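The scene view shows the rod at about (431,258) in the basket, the rest at (302,275), and the stand and board at (235,183). In the side view they are at (215,350), (222,230) and (322,187).

```bash
cat > m.py <<'E'
from h import *
def rod(c,roi,z=0.012):
    im=c["image"].astype(int); b,g,r=im[...,0],im[...,1],im[...,2]
    m=((r>90)&(g<r*0.35)&(b<r*0.35)).astype(np.uint8)
    k=np.zeros_like(m); x0,y0,x1,y1=roi; k[y0:y1,x0:x1]=1; m*=k
    n,l,s,ce=cv2.connectedComponentsWithStats(m); i=1+np.argmax(s[1:,4])
    pts=np.argwhere(l==i)[:,::-1].astype(float)
    P=onplane(c,pts,z)[:,:2]; mu=P.mean(0); u=np.linalg.svd(P-mu,full_matrices=False)[2]
    t=(P-mu)@u.T
    return mu+u[0]*(t[:,0].max()+t[:,0].min())/2+u[1]*(t[:,1].max()+t[:,1].min())/2,np.ptp(t,axis=0),np.arctan2(u[0,1],u[0,0]),s[i,4]
E
python3 - <<'E'
from m import *
a=load("sc0");b=load("si0")
print("rod",rod(a,(385,200,480,320)),rod(b,(150,290,280,400)))
print("scene stand L/R/bottom corners z.06",onplane(a,[(182,184),(263,222),(290,178)],.06).round(3).tolist())
print("rest base corners", onplane(a,[(283,289),(303,296),(322,268)],.008).round(3).tolist())
print("side stand corners", onplane(b,[(276,188),(318,226),(369,177)],.06).round(3).tolist())
print("side rest base", onplane(b,[(204,233),(228,248),(242,235)],.008).round(3).tolist())
f=lambda n,x0,y0,x1,y1,s:cv2.resize(load(n)["image"][y0:y1,x0:x1],None,fx=s,fy=s,interpolation=cv2.INTER_CUBIC)
A=f("sc0",170,130,340,310,3);B=f("si0",190,130,390,260,3)
o=np.zeros((560,800,3),np.uint8); A=cv2.resize(A,(400,424)); B=cv2.resize(B,(400,260)); o[:424,:400]=A;o[:260,400:]=B
cv2.imwrite("pics/crop.png",o)
E
```

```text
rod (array([0.43825382, 0.39159458]), array([0.13695376, 0.0155034 ]), np.float64(-0.0503271829132747), np.int32(241)) (array([0.44162682, 0.39161081]), array([0.13418933, 0.01754885]), np.float64(3.0917102034545088), np.int32(400))
scene stand L/R/bottom corners z.06 [[0.601, -0.335, 0.06], [0.596, -0.054, 0.06], [0.422, -0.067, 0.06]]
rest base corners [[0.724, 0.084, 0.008], [0.715, 0.14, 0.008], [0.616, 0.146, 0.008]]
side stand corners [[0.613, -0.105, 0.06], [0.422, -0.046, 0.06], [0.395, -0.323, 0.06]]
side rest base [[0.709, 0.137, 0.008], [0.613, 0.138, 0.008], [0.61, 0.076, 0.008]]
```

View pics/crop.png

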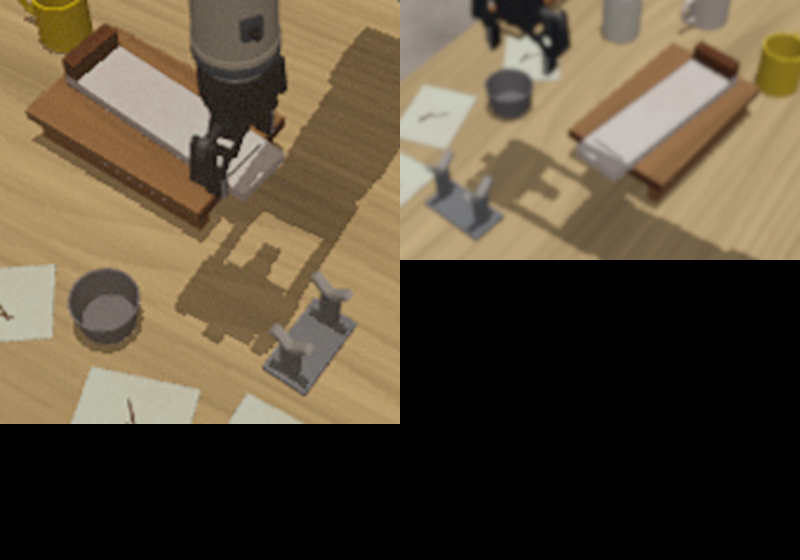

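The crop shows the stand corners, the front end of the board overhanging slightly, and the rest lying parallel to the stand. The rod is at about (0.440, 0.392) with yaw -0.05, and both views agree. I'll go above it.

```bash
python3 -m jog '[{"dx":0.39,"dy":-0.185,"yaw":-1.52,"grip":0.6},{"dx":0.39,"dy":-0.185,"yaw":-1.52,"grip":0.6},{"dx":0.39,"dy":-0.185,"yaw":-1.52,"grip":0.6},{"dx":0.39,"dy":-0.185,"yaw":-1.52,"grip":0.6},{"dx":0.39,"dy":-0.185,"yaw":-1.52,"grip":0.6},{"dx":0.39,"dy":-0.185,"yaw":-1.52,"grip":0.6},{"dx":0.39,"dy":-0.185,"yaw":-1.52,"grip":0.6},{"dx":0.39,"dy":-0.185,"yaw":-1.52,"grip":0.6}]'
python3 -m jog '[{"yaw":-0.035,"grip":0.6},{"yaw":-0.035,"grip":0.6}]'
python3 - <<'E'
from m import *
w=shot("wrist","w1"); a=shot("scene","sc1"); b=shot("side","si1")
s=env.state(); print(s["ee_pos"],R.from_quat(s["eef_rot"]).as_matrix().round(3).tolist(),s["joint_pos"])
print(rod(w,(0,0,560,420)))
cv2.imwrite("pics/v1.png",np.hstack([cv2.resize(w["image"],(400,300)),cv2.resize(a["image"],(400,300))]))
E
```

```text
[6.24849825e-01 2.49702848e-05 2.50011234e-01] [[-0.0, 1.0, -0.001], [1.0, 0.0, 0.0], [0.0, -0.001, -1.0]] [-2.37127180e-03  3.53265179e-01  1.63364277e+00  2.24808222e-05
  1.15520293e+00 -2.41092200e-03]$[0]: bad value
$[0]: bad value
Traceback (most recent call last):
  File "m.py", line 6, in rod
    n,l,s,ce=cv2.connectedComponentsWithStats(m); i=1+np.argmax(s[1:,4])
                                                      ~~~~~~~~~^^^^^^^^^
ValueError: attempt to get argmax of an empty sequence
```

```bash
python3 -m jog '[{"dx":0.39,"dy":-0.185,"dz":0,"yaw":-1.52,"grip":0.6},{"dx":0.39,"dy":-0.185,"dz":0,"yaw":-1.52,"grip":0.6},{"dx":0.39,"dy":-0.185,"dz":0,"yaw":-1.52,"grip":0.6},{"dx":0.39,"dy":-0.185,"dz":0,"yaw":-1.52,"grip":0.6},{"dx":0.39,"dy":-0.185,"dz":0,"yaw":-1.52,"grip":0.6},{"dx":0.39,"dy":-0.185,"dz":0,"yaw":-1.52,"grip":0.6},{"dx":0.39,"dy":-0.185,"dz":0,"yaw":-1.52,"grip":0.6},{"dx":0.39,"dy":-0.185,"dz":0,"yaw":-1.52,"grip":0.6}]'
python3 - <<'E'
from m import *
s=env.state(); print(s["ee_pos"],R.from_quat(s["eef_rot"]).as_matrix().round(3).tolist(),s["joint_pos"])
w=shot("wrist","w1"); a=shot("scene","sc1"); b=shot("side","si1")
cv2.imwrite("pics/v1.png",np.hstack([cv2.resize(w["image"],(400,300)),cv2.resize(a["image"],(400,300))]))
print(rod(w,(0,0,560,420)))
E
```

```text
time_s: 1.3
ee_pos: [0.4381, 0.3934, 0.2502]
eef_rot: [0.03, 1.0, 0.0, -0.0]
force: [-0.2, -0.4, 0.4]
finger_gap: 0.0514
gripper_force: 0.0
[0.43807802 0.393382   0.25024726] [[-0.998, 0.06, -0.0], [0.06, 0.998, 0.001], [0.0, 0.001, -1.0]] [ 7.28661764e-01  2.96903659e-01  1.71348293e+00  9.73845381e-04
  1.13069895e+00 -7.82123340e-01]
(array([0.44259338, 0.39086766]), array([0.13229554, 0.01448302]), np.float64(-0.05428068372962481), np.int32(1677))
```

View pics/v1.png

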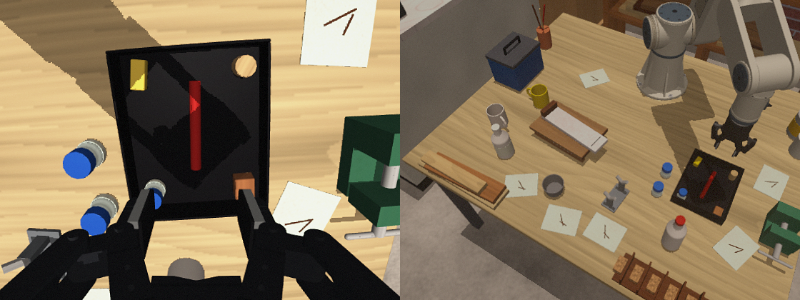

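The wrist view shows the rod vertical at (195,125) of the left half, square to the fingers. I'll descend, and use the clear scene view to measure the stand and rest.

```bash
python3 -m jog '[{"dx":-0.0047,"dy":-0.0022,"dz":0.06,"yaw":0,"grip":0.6},{"dx":-0.0047,"dy":-0.0022,"dz":0.12,"yaw":0,"grip":0.6},{"dx":-0.0047,"dy":-0.0022,"dz":0.17,"yaw":0,"grip":0.6},{"dx":-0.0047,"dy":-0.0022,"dz":0.205,"yaw":0,"grip":0.6},{"dx":-0.0047,"dy":-0.0022,"dz":0.224,"yaw":0,"grip":0.5},{"dx":-0.0047,"dy":-0.0022,"dz":0.224,"yaw":0,"grip":0.0},{"dx":-0.0047,"dy":-0.0022,"dz":0.224,"yaw":0,"grip":0.0},{"dx":-0.0047,"dy":-0.0022,"dz":0.224,"yaw":0,"grip":0.0}]'
python3 - <<'E'
from m import *
a=load("sc1")["image"][60:290,170:340]; b=load("si1")["image"][130:260,190:390]
o=np.zeros((600,800,3),np.uint8)
A=cv2.resize(a[60:],(0,0),fx=3,fy=3,interpolation=cv2.INTER_CUBIC); o[:A.shape[0],:510]=A
cv2.imwrite("pics/c1.png",o[:510,:510])
E
```

```text
time_s: 2.45
ee_pos: [0.4453, 0.3881, 0.0278]
eef_rot: [0.036, 0.999, 0.001, 0.001]
force: [0.2, -0.1, 0.5]
finger_gap: 0.0134
gripper_force: 58.5
```

View pics/c1.png

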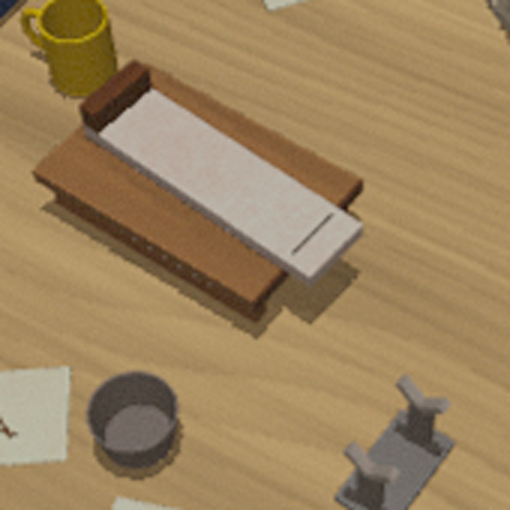

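The crop shows the stand-top corners at crop (35,177), (362,184) and (255,303). The board front is at (360,228) and (312,276), and the cleat is at (117,95). Next I'll lift and compute.

```bash
python3 -m jog '[{"dx":0,"dy":0,"dz":-0.03,"yaw":0,"grip":0.0},{"dx":0,"dy":0,"dz":-0.09,"yaw":0,"grip":0.0},{"dx":0,"dy":0,"dz":-0.15,"yaw":0,"grip":0.0},{"dx":0,"dy":0,"dz":-0.17,"yaw":0,"grip":0.0},{"dx":0,"dy":0,"dz":-0.17,"yaw":0,"grip":0.0}]'
python3 - <<'E'
from m import *
a=load("sc1")
q=lambda L:[(170+x/3-1/3,120+y/3-1/3) for x,y in L]
print("stand",onplane(a,q([(35,177),(362,184),(255,303)]),.06).round(4).tolist())
print("board front top",onplane(a,q([(360,228),(311,270),(152,90),(97,132)]),.078).round(4).tolist())
print("cleat top",onplane(a,q([(136,62),(84,103)]),.108).round(4).tolist())
print("rest base",onplane(a,q([(453,440),(336,498),(405,408)]),.008).round(4).tolist())
print("fork tips",onplane(a,q([(404,381),(445,405),(352,450),(393,472)]),.09).round(4).tolist())
w=shot("wrist","w2"); cv2.imwrite("pics/w2.png",w["image"])
print(env.state()["ee_pos"])
E
```

```text
time_s: 3.08
ee_pos: [0.4455, 0.3884, 0.1991]
eef_rot: [0.035, 0.999, 0.002, 0.002]
force: [0.4, 0.3, -1.3]
finger_gap: 0.0136
gripper_force: 58.6
stand [[0.586, -0.3488, 0.06], [0.4312, -0.0602, 0.06], [0.6043, -0.0769, 0.06]]
board front top [[0.4911, -0.0283, 0.078], [0.5564, -0.0438, 0.078], [0.4438, -0.3023, 0.078], [0.5182, -0.3182, 0.078]]
cleat top [[0.4411, -0.3196, 0.108], [0.5125, -0.3327, 0.108]]
rest base [[0.6136, 0.14, 0.008], [0.7174, 0.0765, 0.008], [0.6062, 0.0859, 0.008]]
fork tips [[0.6245, 0.0922, 0.09], [0.6278, 0.1345, 0.09], [0.7057, 0.0865, 0.09], [0.7064, 0.1265, 0.09]]
[0.44467003 0.38763684 0.197203  ]
```

View pics/w2.png

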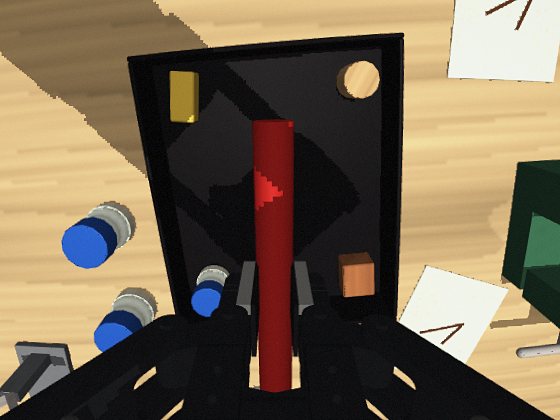

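The rod is held well along the gripper, spanning image rows 121 to 391. I'll move beside and above the rest so the rod does not hide it.

```bash
python3 -m jog '[{"dx":-0.0,"dy":-0.0,"dz":-0.06,"yaw":0,"grip":0.0},{"dx":-0.258,"dy":-0.172,"dz":-0.07,"yaw":0,"grip":0.0},{"dx":-0.258,"dy":-0.172,"dz":-0.07,"yaw":0,"grip":0.0},{"dx":-0.258,"dy":-0.172,"dz":-0.07,"yaw":0,"grip":0.0},{"dx":-0.258,"dy":-0.172,"dz":-0.07,"yaw":0,"grip":0.0},{"dx":-0.258,"dy":-0.172,"dz":-0.07,"yaw":0,"grip":0.0},{"dx":-0.258,"dy":-0.172,"dz":-0.07,"yaw":0,"grip":0.0},{"dx":-0.258,"dy":-0.172,"dz":-0.07,"yaw":0,"grip":0.0}]'
python3 - <<'E'
from m import *
from scipy.optimize import fsolve
w=load("w2"); s=np.array([0.4455,.3884,.1991])
def ends(v):
    c,t=v; d=np.array([np.cos(t),-.07*np.cos(t),np.sin(t)]); C=w["M"][:3,3]*0+env_p+[c,-.07*c,-.014]
    return [proj(w,C-.065*d+[0,0,.004])[0][1]-121,proj(w,C+.065*d+[0,0,0.0])[0][1]-391]
env_p=np.array([0.44467003,0.38763684,0.197203])
print("rod offset along x, tilt:",fsolve(ends,[0,0]))
w=shot("wrist","w3"); print(env.state()["ee_pos"])
E
```

```text
time_s: 4.12
ee_pos: [0.6888, 0.1974, 0.2641]
eef_rot: [0.036, 0.999, -0.0, -0.002]
force: [-0.7, 0.1, -1.7]
finger_gap: 0.0131
gripper_force: 58.7
rod offset along x, tilt: [-0.00320909  0.0145883 ]
[0.68854261 0.19806213 0.26461801]
```

View pics/w3.png

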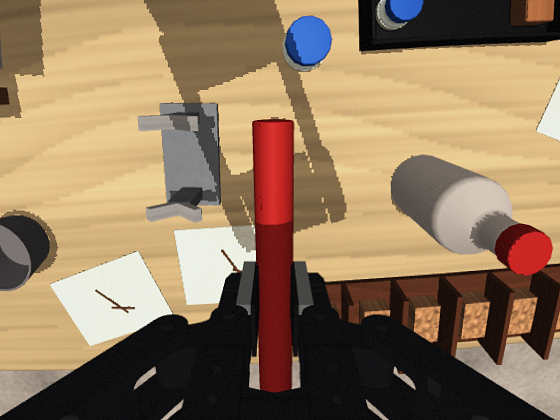

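The rest is visible: base corners at (160,103), (217,102) and (220,204), fork tips at about (138,117), (198,114), (147,210) and (203,210).

```bash
python3 - <<'E'
from m import *
w=load("w3"); 
b=onplane(w,[(160,103),(217,102),(220,204)],.008); print(b.round(4).tolist(),np.linalg.norm(np.diff(b,axis=0),axis=1), "centre",(b[0]+b[2])/2, np.arctan2(*(b[2]-b[1])[[1,0]]))
print(onplane(w,[(138,117),(198,114),(147,210),(203,210)],.09).round(4).tolist())
o=cv2.resize(w["image"][90:230,120:240],None,fx=4,fy=4,interpolation=cv2.INTER_CUBIC); cv2.imwrite("pics/c3.png",o)
E
```

```text
[[0.6082, 0.0835, 0.008], [0.6121, 0.1426, 0.008], [0.7209, 0.1331, 0.008]] [0.05917409 0.10925513] centre [0.66456767 0.10830499 0.008     ] -0.08721387701023607
[[0.6182, 0.0892, 0.09], [0.62, 0.139, 0.09], [0.698, 0.0827, 0.09], [0.7015, 0.1325, 0.09]]
```

View pics/c3.png

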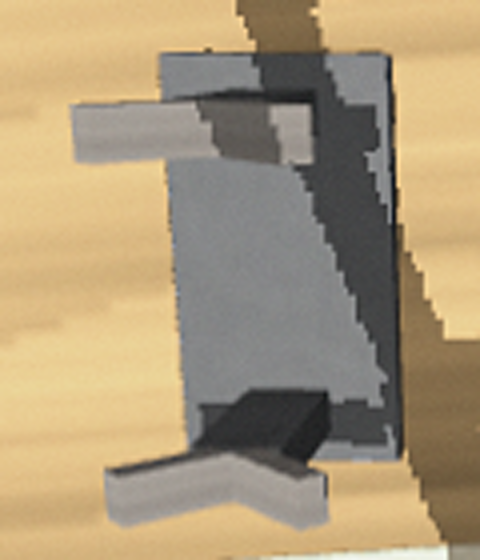

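```bash
python3 -m jog '[{"dx":0.0143,"dy":-0.0452,"dz":0,"yaw":0.01,"grip":0.0},{"dx":0.0143,"dy":-0.0903,"dz":0,"yaw":0.01,"grip":0.0},{"dx":0.0143,"dy":-0.0903,"dz":0.06,"yaw":0.01,"grip":0.0},{"dx":0.0143,"dy":-0.0903,"dz":0.1,"yaw":0.01,"grip":0.0},{"dx":0.0143,"dy":-0.0903,"dz":0.12,"yaw":0.01,"grip":0.0},{"dx":0.0143,"dy":-0.0903,"dz":0.12,"yaw":0.01,"grip":0.0}]'
python3 - <<'E'
from m import *
s=env.state(); print(s["ee_pos"],s["force"]); a=shot("scene","sc4"); w=shot("wrist","w4")
A=cv2.resize(a["image"][230:310,260:360],(400,320),interpolation=cv2.INTER_CUBIC)
cv2.imwrite("pics/v4.png",np.hstack([A,cv2.resize(w["image"],(400,320))]))
E
```

```text
time_s: 4.92
ee_pos: [0.668, 0.1094, 0.1453]
eef_rot: [0.04, 0.999, -0.0, -0.001]
force: [-0.4, 0.3, 0.6]
finger_gap: 0.0132
gripper_force: 58.8
[0.66801927 0.10941138 0.14529572] [-0.44533664  0.32677651  0.57866121]
```

View pics/v4.png

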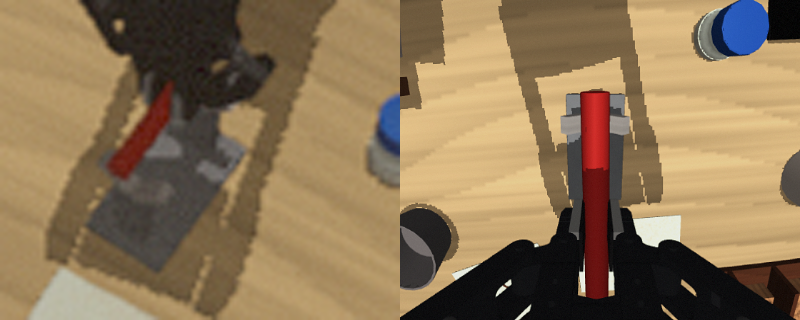

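The rod is centred over the fork in the wrist view. I'll lower it, release, and retreat.

```bash
python3 -m jog '[{"dx":0,"dy":0,"dz":0.03,"yaw":0,"grip":0.0},{"dx":0,"dy":0,"dz":0.045,"yaw":0,"grip":0.0},{"dx":0,"dy":0,"dz":0.047,"yaw":0,"grip":0.0},{"dx":0,"dy":0,"dz":0.047,"yaw":0,"grip":0.0},{"dx":0,"dy":0,"dz":0.047,"yaw":0,"grip":0.25},{"dx":0,"dy":0,"dz":0.047,"yaw":0,"grip":0.5},{"dx":0,"dy":0,"dz":0.047,"yaw":0,"grip":0.5}]'
python3 -m jog '[{"dx":0,"dy":0,"dz":-0.02,"yaw":0,"grip":0.5},{"dx":0,"dy":0,"dz":-0.06,"yaw":0,"grip":0.5},{"dx":0.03,"dy":0,"dz":-0.12,"yaw":0,"grip":0.5},{"dx":0.03,"dy":0,"dz":-0.16,"yaw":0,"grip":0.5},{"dx":0.03,"dy":0,"dz":-0.16,"yaw":0,"grip":0.5}]'
python3 - <<'E'
from m import *
s=env.state(); print(s["ee_pos"]); w=shot("wrist","w5"); a=shot("scene","sc5"); b=shot("side","si5")
for c,r in ((w,(0,0,560,420)),(a,(260,220,350,310)),(b,(180,190,270,260))):
  try: print(rod(c,r,.0813))
  except Exception as e: print(e)
A=cv2.resize(w["image"],(400,300)); B=cv2.resize(a["image"][225:315,250:370],(400,300),interpolation=cv2.INTER_CUBIC)
cv2.imwrite("pics/v5.png",np.hstack([A,B]))
E
```

```text
time_s: 5.9
ee_pos: [0.6693, 0.1086, 0.0996]
eef_rot: [0.04, 0.999, 0.0, 0.0]
force: [-0.0, -0.5, 0.9]
finger_gap: 0.043
gripper_force: 0.0
time_s: 6.52
ee_pos: [0.6412, 0.1115, 0.2654]
eef_rot: [0.04, 0.999, 0.001, 0.004]
force: [0.4, 0.2, -0.4]
finger_gap: 0.0423
gripper_force: 0.0
[0.6411961  0.11145968 0.26543744]
(array([0.66710277, 0.10723244]), array([0.13233301, 0.01431258]), np.float64(-0.0899979925586643), np.int32(1734))
(array([0.6647951 , 0.10795898]), array([0.13025612, 0.01232932]), np.float64(-0.08413568559518637), np.int32(177))
(array([0.66434051, 0.10822522]), array([0.12698639, 0.01238833]), np.float64(3.0514874874208555), np.int32(114))
```

View pics/v5.png

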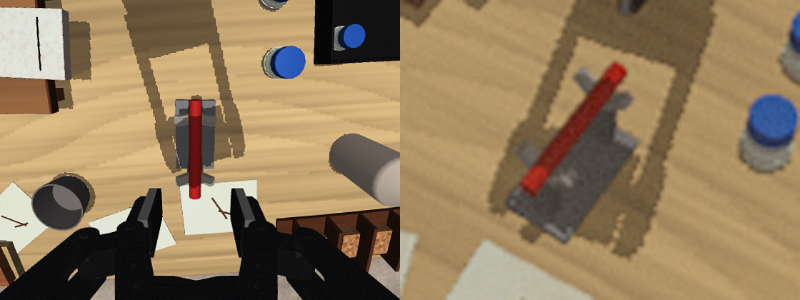

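The rod lies in both V's at (0.665, 0.108) with yaw -0.087, and three views agree. That was the 10th picture, so from here I'll use masks only. Next I'll go above the board.

```bash
python3 -m jog '[{"dx":0.054,"dy":-0.335,"dz":-0.02,"yaw":0.07,"grip":0.6},{"dx":0.054,"dy":-0.335,"dz":-0.02,"yaw":0.07,"grip":0.6},{"dx":0.054,"dy":-0.335,"dz":-0.02,"yaw":0.07,"grip":0.6},{"dx":0.054,"dy":-0.335,"dz":-0.02,"yaw":0.07,"grip":0.6},{"dx":0.054,"dy":-0.335,"dz":-0.02,"yaw":0.07,"grip":0.6},{"dx":0.054,"dy":-0.335,"dz":-0.02,"yaw":0.07,"grip":0.6},{"dx":0.054,"dy":-0.335,"dz":-0.02,"yaw":0.07,"grip":0.6},{"dx":0.054,"dy":-0.335,"dz":-0.02,"yaw":0.07,"grip":0.6}]'
cat > bd.py <<'E'
from m import *
def quad(m,c,z,seed):
    n,l,s,ce=cv2.connectedComponentsWithStats(m.astype(np.uint8))
    p=proj(c,seed)[0].round().astype(int); i=l[p[1],p[0]]
    if i==0: print("seed miss",p,c["image"][p[1],p[0]]); return
    pts=np.argwhere(l==i)[:,::-1].astype(float); h=cv2.convexHull(pts.astype(np.float32)).reshape(-1,2)
    P=onplane(c,h,z)[:,:2]; r=cv2.minAreaRect((P*1000).astype(np.float32))
    print("box px",pts.min(0),pts.max(0),"n",len(pts),"corners mm",cv2.boxPoints(r).round(1).tolist(),"ctr",np.round(r[0],1),"size",np.round(r[1],1),"ang",round(r[2],2))
def report(c,seedb,seedc):
    im=c["image"].astype(int); v=im.max(2); sp=v-im.min(2)
    print("pix",[im[tuple(proj(c,q)[0].round().astype(int)[::-1])].tolist() for q in (seedb,seedc)])
    quad((v>150)&(sp<45),c,.078,seedb)
    b,g,r=im[...,0],im[...,1],im[...,2]
    quad((r<85)&(r>g+8),c,.108,seedc)
E
python3 - <<'E'
from bd import *
print(env.state()["ee_pos"]); w=shot("wrist","w6"); report(w,(.50,-.2,.078),(.479,-.321,.108))
a=shot("scene","sc6"); report(a,(.49,-.25,.078),(.479,-.321,.108))
im=w["image"]; p=proj(w,[(.43,-.321,.108),(.53,-.321,.108),(.479,-.36,.108),(.479,-.28,.108),(.479,-.36,.108)])
for A,B in((0,1),(2,3)): print([im[int(y),int(x)].tolist() for x,y in np.linspace(p[A],p[B],16)])
E
```

```text
time_s: 7.68
ee_pos: [0.558, -0.2178, 0.2782]
eef_rot: [0.075, 0.997, 0.0, -0.001]
force: [-0.4, 1.2, 0.2]
finger_gap: 0.0516
gripper_force: 0.0
[ 0.55803382 -0.21781621  0.27818843]
pix [[210, 221, 217], [28, 43, 80]]
box px [250.  68.] [368. 160.] n 8818 corners mm [[448.3999938964844, -208.60000610351562], [531.2000122070312, -237.6999969482422], [561.2000122070312, -152.5], [478.3999938964844, -123.4000015258789]] ctr [ 504.8 -180.6] size [90.3 87.8] ang 70.63
box px [119.  65.] [163. 165.] n 2535 corners mm [[438.20001220703125, -323.79998779296875], [516.4000244140625, -336.3999938964844], [521.2000122070312, -306.5], [443.0, -293.79998779296875]] ctr [ 479.7 -315.1] size [30.3 79.2] ang 80.83
pix [[161, 173, 186], [38, 58, 95]]
box px [203. 150.] [239. 173.] n 461 corners mm [[440.8999938964844, -303.6000061035156], [520.2000122070312, -316.6000061035156], [532.7999877929688, -239.6999969482422], [453.5, -226.60000610351562]] ctr [ 486.9 -271.6] size [78.  80.4] ang 80.67
seed miss [207 148] [38 58 95]
[[64, 100, 147], [64, 101, 147], [26, 41, 77], [24, 39, 74], [26, 41, 76], [26, 44, 76], [30, 43, 78], [23, 38, 74], [27, 42, 80], [26, 43, 81], [25, 41, 82], [28, 44, 82], [25, 42, 79], [25, 42, 82], [63, 100, 145], [62, 101, 147]]
[[98, 142, 172], [98, 141, 172], [96, 142, 171], [101, 144, 174], [99, 143, 173], [94, 137, 170], [27, 42, 81], [25, 41, 76], [27, 44, 81], [34, 52, 95], [9, 14, 22], [2, 4, 17], [212, 222, 216], [201, 211, 215], [206, 217, 216], [203, 213, 218]]
```

Cleat centre is (0.479, -0.319) with yaw -0.16. The front predicted from it is (0.525, -0.034), which matches the earlier measurement. I'll move above the cleat and check the yellow mug's clearance.

```bash
python3 -m jog '[{"dx":0.032,"dy":-0.056,"dz":0,"yaw":0.01,"grip":0.6},{"dx":0.063,"dy":-0.112,"dz":0,"yaw":0.01,"grip":0.6},{"dx":0.063,"dy":-0.112,"dz":0.05,"yaw":0.01,"grip":0.6},{"dx":0.063,"dy":-0.112,"dz":0.1,"yaw":0.01,"grip":0.6},{"dx":0.063,"dy":-0.112,"dz":0.1,"yaw":0.01,"grip":0.6}]'
python3 - <<'E'
from bd import *
s=env.state();print(s["ee_pos"],s["joint_pos"])
for n,roi in(("sc1",(160,100,230,170)),("si0",(350,130,410,190))):
    c=load(n); im=c["image"].astype(int); b,g,r=im[...,0],im[...,1],im[...,2]
    m=(r>90)&(g>75)&(b<0.3*r); k=np.zeros(m.shape,bool); k[roi[1]:roi[3],roi[0]:roi[2]]=1; m&=k
    p=np.argwhere(m)[:,::-1]; 
    for z in(0.0,.085): q=onplane(c,p,z); print(n,z,len(p),q.min(0).round(3),q.max(0).round(3))
E
```

```text
time_s: 8.4
ee_pos: [0.4774, -0.3175, 0.176]
eef_rot: [0.08, 0.997, 0.002, -0.003]
force: [-1.1, -0.3, 1.1]
finger_gap: 0.051
gripper_force: 0.0
[ 0.4773553  -0.31752082  0.17604855] [-5.89662618e-01  3.59175806e-01  1.80822052e+00  1.76483259e-04
  9.81674821e-01 -2.00079009e+00]
sc1 0.0 702 [ 0.303 -0.549  0.   ] [ 0.44  -0.404  0.   ]
sc1 0.085 702 [ 0.368 -0.482  0.085] [ 0.495 -0.347  0.085]
si0 0.0 541 [ 0.373 -0.571 -0.   ] [ 0.467 -0.402  0.   ]
si0 0.085 541 [ 0.347 -0.463  0.085] [ 0.433 -0.309  0.085]
```

```bash
python3 -m jog '[{"dx":-0.001,"dy":-0.0015,"dz":0.035,"yaw":0,"grip":0.6},{"dx":-0.001,"dy":-0.0015,"dz":0.06,"yaw":0,"grip":0.6},{"dx":-0.001,"dy":-0.0015,"dz":0.07,"yaw":0,"grip":0.6},{"dx":-0.001,"dy":-0.0015,"dz":0.071,"yaw":0,"grip":0.6},{"dx":-0.001,"dy":-0.0015,"dz":0.071,"yaw":0,"grip":0.4},{"dx":-0.001,"dy":-0.0015,"dz":0.071,"yaw":0,"grip":0.2},{"dx":-0.001,"dy":-0.0015,"dz":0.071,"yaw":0,"grip":0.0},{"dx":-0.001,"dy":-0.0015,"dz":0.071,"yaw":0,"grip":0.0}]'; python3 -m jog '[{"dx":0,"dy":0,"dz":0,"yaw":0,"grip":0},{"dx":0,"dy":0,"dz":0,"yaw":0,"grip":0}]'
```

```text
time_s: 9.4
ee_pos: [0.4808, -0.3215, 0.1098]
eef_rot: [0.08, 0.997, -0.0, 0.001]
force: [0.5, 2.9, 6.6]
finger_gap: 0.0206
gripper_force: 60.2
time_s: 9.65
ee_pos: [0.4807, -0.3215, 0.1098]
eef_rot: [0.08, 0.997, -0.0, 0.001]
force: [0.7, 3.3, 7.1]
finger_gap: 0.0211
gripper_force: 60.2
```

Gripped (gap 21 mm, pressing down about 7 N). I'll slide two thirds of the way, straightening as it goes.

```bash
python3 -m jog '[{"dx":0,"dy":0.008,"dz":0,"yaw":-0.005,"grip":0},{"dx":-0.0005,"dy":0.024,"dz":0,"yaw":-0.015,"grip":0},{"dx":-0.001,"dy":0.042,"dz":0,"yaw":-0.028,"grip":0},{"dx":-0.0015,"dy":0.06,"dz":0,"yaw":-0.041,"grip":0},{"dx":-0.002,"dy":0.078,"dz":0,"yaw":-0.054,"grip":0},{"dx":-0.002,"dy":0.094,"dz":0,"yaw":-0.066,"grip":0},{"dx":-0.002,"dy":0.1,"dz":0,"yaw":-0.075,"grip":0},{"dx":-0.002,"dy":0.1,"dz":0,"yaw":-0.075,"grip":0}]'
python3 - <<'E'
from bd import *
s=env.state();print(s["ee_pos"],s["force"],s["wrist_torque"])
a=shot("scene","sc7");b=shot("side","si7");w=shot("wrist","w7")
# predicted board front from TCP
t=np.array(R.from_quat(s["eef_rot"]).as_matrix()); y=t[:,1]; F=s["ee_pos"]+.289*y; F[2]=.078; print("predF",F,"yaw",-np.arctan2(y[0],y[1]))
x=-t[:,0]
for n,c in(("sc",a),("si",b),("w",w)):
    im=c["image"].astype(int); print(n)
    for off in(-.03,0,.03):
        L=[F+x*off+y*d for d in np.arange(-.03,.0301,.003)]
        p=proj(c,L); print([ (int(im[int(round(v)),int(round(u))].min()) if 0<=u<559.4 and 0<=v<419.4 else -1) for u,v in p])
E
```

```text
time_s: 10.65
ee_pos: [0.4994, -0.2232, 0.1098]
eef_rot: [0.043, 0.999, -0.001, 0.002]
force: [0.8, -0.2, 6.9]
finger_gap: 0.021
gripper_force: 60.2
[ 0.49941781 -0.22320873  0.10978807] [ 0.82314273 -0.21749177  6.94905485] [ 0.17944524 -0.18227449  0.09536172]
predF [0.52397579 0.06474575 0.078     ] yaw -0.08507836323793672
sc
[145, 169, 171, 164, 164, 167, 168, 167, 169, 152, 102, 92, 96, 92, 95, 95, 93, 96, 90, 93, 97]
[128, 169, 165, 162, 162, 165, 167, 171, 168, 160, 120, 82, 92, 90, 92, 88, 92, 91, 93, 94, 88]
[165, 166, 167, 167, 165, 165, 167, 166, 170, 179, 102, 77, 58, 55, 63, 56, 61, 51, 77, 93, 94]
si
[169, 179, 188, 188, 188, 189, 190, 189, 189, 183, 152, 134, 118, 97, 89, 74, 68, 69, 67, 67, 71]
[163, 176, 176, 186, 187, 187, 188, 188, 187, 178, 166, 127, 113, 111, 111, 115, 115, 117, 120, 115, 111]
[182, 185, 185, 186, 187, 187, 187, 182, 178, 171, 154, 125, 125, 123, 125, 125, 125, 125, 125, 124, 125]
w
[-1, -1, -1, -1, -1, -1, -1, -1, -1, -1, -1, -1, -1, -1, -1, -1, -1, -1, -1, -1, -1]
[-1, -1, -1, -1, -1, -1, -1, -1, -1, -1, -1, -1, -1, -1, -1, -1, -1, -1, -1, -1, -1]
[-1, -1, -1, -1, -1, -1, -1, -1, -1, -1, -1, -1, -1, -1, -1, -1, -1, -1, -1, -1, -1]
```

The prediction from the TCP matches the images: the front edge falls at offset 0 in both views. 55 mm remain along the slide.

```bash
python3 -m jog '[{"dx":0,"dy":0.01,"dz":0.001,"yaw":0,"grip":0},{"dx":0,"dy":0.022,"dz":0.002,"yaw":0,"grip":0},{"dx":0,"dy":0.034,"dz":0.002,"yaw":0,"grip":0},{"dx":0,"dy":0.045,"dz":0.002,"yaw":0,"grip":0},{"dx":0,"dy":0.052,"dz":0.002,"yaw":0,"grip":0},{"dx":0,"dy":0.055,"dz":0.002,"yaw":0,"grip":0},{"dx":0,"dy":0.055,"dz":0.002,"yaw":0,"grip":0},{"dx":0,"dy":0.055,"dz":0.002,"yaw":0,"grip":0}]'
cat > chk.py <<'E'
from bd import *
s=env.state();print(s["ee_pos"],s["force"],s["wrist_torque"])
a=shot("scene","sc8");b=shot("side","si8")
t=R.from_quat(s["eef_rot"]).as_matrix(); y=t[:,1]; x=-t[:,0]; F=s["ee_pos"]+.289*y; F[2]=.078
rods=[rod(a,(260,220,350,310),.0813),rod(b,(180,190,270,260),.0813)]; print(rods)
def edge(c,off):
    d=np.arange(-.03,.0301,.0005); p=proj(c,[F+x*off+y*k for k in d]).astype(np.float32)
    v=cv2.remap(c["image"].min(2).astype(np.float32),p[:,0].reshape(1,-1),p[:,1].reshape(1,-1),cv2.INTER_LINEAR)[0]
    v=cv2.GaussianBlur(v.reshape(1,-1),(0,0),3)[0]; return d[np.argmin(np.diff(v))]
m=np.array([.665,.108]); ym=np.array([.0855,.9963])
print("predF",F,"yaw",-np.arctan2(y[0],y[1]))
for n,c,r in(("sc",a,rods[0]),("si",b,rods[1])):
    e=[edge(c,o) for o in(-.03,-.015,0,.015,.03)]; G=F+y*np.median(e)
    print(n,np.round(e,4),"y in mark (est/this view's rod)",(G[:2]-m)@ym,(G[:2]-r[0])@ym)
E
python3 chk.py
```

```text
time_s: 11.8
ee_pos: [0.5062, -0.1711, 0.1098]
eef_rot: [0.042, 0.999, -0.003, 0.004]
force: [-0.6, -11.9, 20.0]
finger_gap: 0.0208
gripper_force: 62.0
[ 0.50615601 -0.17105833  0.10975347] [ -0.60779884 -11.85436106  20.04146011] [-1.75057886  0.29920478  0.14568349]
[(array([0.66323618, 0.10807496]), array([0.1292648 , 0.01337869]), np.float64(-0.08671298454941609), np.int32(217)), (array([0.66551022, 0.10930501]), array([0.1248671 , 0.01159387]), np.float64(3.046337769440431), np.int32(110))]
predF [0.53059776 0.11690302 0.078     ] yaw -0.08467562893593787
sc [-0.0015 -0.001  -0.001  -0.0005 -0.0005] y in mark (est/this view's rod) -0.003621266479655039 -0.0035451402412225827
si [0.001  0.001  0.     0.0005 0.    ] y in mark (est/this view's rod) -0.0021213409265013355 -0.003465140967116705
```

```bash
python3 -m jog '[{"dx":0,"dy":0.0015,"dz":-0.001,"yaw":0,"grip":0},{"dx":0,"dy":0.003,"dz":-0.001,"yaw":0,"grip":0},{"dx":0,"dy":0.003,"dz":-0.001,"yaw":0,"grip":0},{"dx":0,"dy":0.003,"dz":-0.001,"yaw":0,"grip":0},{"dx":0,"dy":0.003,"dz":-0.001,"yaw":0,"grip":0},{"dx":0,"dy":0.003,"dz":-0.001,"yaw":0,"grip":0}]'; python3 chk.py
```

```text
time_s: 12.65
ee_pos: [0.5055, -0.1674, 0.1098]
eef_rot: [0.042, 0.999, -0.002, 0.003]
force: [0.2, -10.0, 13.3]
finger_gap: 0.0205
gripper_force: 61.0
[ 0.50553895 -0.1673642   0.10978682] [ 0.20786648 -9.99065384 13.32455555] [-1.42538107  0.11969323  0.04359523]
[(array([0.66375498, 0.10778038]), array([0.12821264, 0.01285938]), np.float64(-0.08388209240313352), np.int32(216)), (array([0.66550654, 0.10928   ]), array([0.12487424, 0.01169951]), np.float64(3.0446309069538615), np.int32(112))]
predF [0.5300759  0.12059046 0.078     ] yaw -0.08500580950666245
sc [-0.001  -0.001  -0.0015 -0.0005 -0.0005] y in mark (est/this view's rod) 7.910822648151111e-06 0.0003331705805101164
si [0.0005 0.0015 0.0005 0.     0.    ] y in mark (est/this view's rod) 0.0015078440898090766 0.00018926763794194622
```

The board end is on the mark line to within about 1 mm, straight, and pressed down with 13 N. The rod is undisturbed. I'll hand it in.

```bash
python3 -c "
from cell import env
print(env.close_job())"
```

```text
the job is handed in; nothing more can be done
None
```

The job is handed in (the verdict was not returned): by my camera measurements the rod lies released in both V's, and the board end is within about 2 mm of the mark line, straight on the stand and held down by its tail.

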